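Hold the photometer lid at its setting pointer

ROBOT

A 6-joint arm with a two-finger parallel gripper is mounted at the origin on the work surface. World frame = base frame: x ahead of the robot, y to its left, z up, the work surface at z = 0. Lengths are in mm, angles in rad, forces in N, time in s.
With the tool pointing down it reaches from about 325 to 900 mm from the base axis. Payload 6.1 kg.
Tool frame: the origin (TCP) lies between the finger pads; the fingertips stand ahead of it and the grasp point (between the pads) lies 6 mm ahead of it (r.tip_extent is the x of the fingertips in the tool frame, in mm); x points along the fingers, z is the direction in which the jaws open and shut, and the axes are right-handed (so a half turn about x gives the same grasp; the last joint's range is limited). The gripper opens to 87 mm and grips with 3 to 60 N. Pads are 19 mm wide; open, the fingers measure 117 mm over their backs; the gripper's body (75 mm by 190 mm) begins 51 mm behind the grasp point.
Start: joints at [-1.411, 0.22, 1.526, -0, 1.395, -0.126], TCP at [176.196, -599.642, 247.538] pointing down, gripper open.
Joint ranges: [-2.98, 2.98], [-0.91, 2.08], [0.09, 2.57], [-1.24, 4.39], [0.2, 2.65], [-2.68, 2.68]. Speed limits (rad/s): [2.57, 2.57, 3.01, 3.14, 3.14, 3.14].

INTERFACE

Orientations are given as a unit quaternion [x, y, z, w].
In Python, from workcell import r, grab_frame, get_calibration gives the robot as it stands. The module is installed in compiled form; this text tells all that it offers.
- The arm moves only by the tool jog_arm, never from a script. Its argument "rows" is a list of rows, each an object of numbers: "x", "y", "z": the shift along the tool's x, y, z in units of 50 mm (1.0 is 50 mm); "spin": the turn about the tool's x in units of 5 degrees (1.0 is 5 degrees); "fingers": the gripper's target within -1 to 1 (fully open at 1, half-way at 0, shut at -1). In form: [{"x": .., "y": .., "z": .., "spin": .., "fingers": ..}, ...]. A call has 1 to 10 rows; each row shifts and turns the pose as measured when the row begins, along the tool's axes as they then stand; what a row does not reach is not made up. A row lasts 1/10 s, in which the tool goes at most 50 mm and 8.59 degrees, less where a joint would pass 70% of its speed; a pose out of reach is approached as far as the arm can. A call is refused whole if a number of a shift passes 1 or a number of a turn 1, either way. A call with a gripper value outside its range is refused whole. The fingers move at their own pace and stop on an object; the grip force is fixed at half the most. Time passes only in rows, so rows that do not move let the fingers close. It gives the time, the measured TCP pose, the force and the opening at its end, in the units of the state.
- r.sense(): the state, without advancing time (a new reading comes with each control period).
- grab_frame(name): name is "side" or "top" or "wrist"; returns the picture (400x640x3 uint8, red, green, blue); there is no depth.
- get_calibration(name): a dict with "camera_matrix" (3x3 intrinsics, pixels), "xyz" and "orientation" of the camera in the world; the wrist camera has in their place "tool_from_camera" (4x4, takes a point from camera to tool coordinates, whose origin is the TCP and whose axes are the tool frame's). Camera axes: x right, y up, looking along -z (the intrinsics and any distortion apply to the point x, -y, -z); pixel columns grow to the right and rows downward; lengths in mm; the calibration is good to about 2 mm. A picture is of the moment at which its call begins: read the wrist's pose just before it. get_calibration takes no time and is no camera call.
- r.finish_job(): hands the job in, once; it reports no verdict.
The state is a dict: "time": time; "joint_positions": joint angles; "joint_velocities": joint speeds; "joint_torque": joint torques, N m; "tcp_pos": TCP position; "tcp_rot": TCP orientation; "ft_force": force on the tool from outside, world axes, zero at the start; "ft_torque": the same for the moment, N m; "gripper_width": finger opening in mm.
Only numpy, scipy, OpenCV 4.12 (cv2) and the standard library are available. Lean on these libraries where they do the work, as an engineer would, in place of code of your own. Each camera call takes 0.05 s, during which the arm holds its last target.

TASK

Make the bench photometer ready for a look into its sample chamber: first slide the flat cover over the lamp well until it is fully shut, and keep it shut. Then lift the sprung lid of the sample chamber by its bar until the lid lies in line with the setting pointer beside it, and finish while still holding the lid still there with the fingers, since it snaps shut when let go. Do not shift the setting pointer or the burner, beaker and bottle standing nearby.

Things in the scene. Friction and masses are not known exactly. Their poses are not given: they have to be found in the camera images.
- photometer: White box-shaped bench photometer, fixed to the bench, 260 (x) x 400 (y) x 90 mm high; origin under its centre, at bench height. Its own -x is the front (display and buttons), +y its left. On its deck (90 mm up) are, on the left, the lidded sample chamber and, on the right, the lamp well with its slide cover. It stands at varying places and yaws.
- cover (a joint): Slide of the lamp well's cover, m: 0 = pushed fully back (well open), 0.080 = fully shut, at the front stop. It slides along the photometer's own -x (towards its front) with about 1.2 N of friction, and stays where it is left. The well is the 85 x 100 mm opening in the front right of the deck.
- cover_rib (a point): Centre of the black upright rib on the cover, moving with it. Rib 12 mm (photometer x) x 70 mm (photometer y) x 32 mm high, standing on the middle of the flat aluminium cover, 95 x 120 x 6 mm, whose top lies 96.5 mm above the bench; this point lies 15 mm above the cover's top (111.5 mm above the bench). Axes as the photometer.
- lid (a joint): Hinge of the sample chamber's grey lid, rad: 0 = shut (level), grows as its front edge rises, stop at 1.3. A spring (and the lid's weight of about 0.3 kg) closes it: roughly 3 to 5 N at the bar when shut, 7 to 9 N at 0.8 rad, acting along the bar's arc towards shut.
- lid_bar (a point): Middle of the round steel bar handle on the lid, moving with the lid. Bar 12 mm thick, 88 mm long along the photometer's y, on two posts 76 mm apart, its centre line 35 mm above the lid's top and 15 mm behind the lid's front edge. Lid 160 x 160 x 12 mm, shut top 102 mm above the bench. The point's axes are the lid's: x from the front edge to the hinge along the lid, y along the bar, z out of the lid's top.
- lid_hinge (a point): Fixed point on the lid's hinge axis (which runs along the photometer's y), at the middle of the lid's rear edge, half-way through its thickness, 96 mm above the bench. From it, with the lid shut, the bar's middle lies 145 mm to the photometer's -x and 41 mm up. Raising the lid by an angle turns the bar about this axis, up and then back (+x).
- pointer (a joint): Angle of the setting pointer, rad, 0 = level, measured as the lid's angle: the lid is in line with the pointer when both angles are equal. Between 0.45 and 0.85 at the start; a stiff friction joint, to be left as it is.
- pointer_tip (a point): Front tip of the setting pointer: a thin dark steel bar 160 mm long, 6 mm wide, 10 mm high, pivoted on the lid's hinge axis just outside the lid's left (+y) side, 90 mm from the lid's middle, in front of a fixed aluminium quadrant with ticks (quadrant 103 mm from the lid's middle). Its tip stands level with the lid's front edge when they are in line. Its axes: x from the tip to the pivot, y the photometer's y.
- burner: Bystander: gas burner, round foot 80 mm wide, brass tube, 130 mm high; origin under its foot.
- beaker: Bystander: glass beaker, 70 mm wide, 90 mm high; origin under its centre.
- reagent: Bystander: amber bottle, 56 mm wide, 110 mm high; origin under its centre.

How it is judged:
By the outcome, as a careful person would: the job done as asked, in the order asked, and still so for the second after the job is handed in, while the arm keeps its last pose, push and grip.
It also fails if it takes over 46 s, if anything falls off the work surface, if the arm or the gripper's body presses on something with over 40 N, if the wrist force passes 120 N, or if a joint passes its speed limit or range.

## Working session

There is one attempt and no reset: what is moved stays moved. The work goes in short steps, Python scripts to look and compute and a tool call to move; the robot and the scene stay as the last step left them, time stands still between calls to the robot, and variables do not carry over. Pictures are saved under pics/ and viewed, and the job is handed in when it is done.

Besides the shell and the picture viewer there is one more tool, called after "Emit:" by a JSON object that holds its "name" and its "arguments", one argument or row to a line. jog_arm: Moves the arm, as the interface text tells. Its arguments: {"type":"object","properties":{"rows":{"type":"array"}},"required":["rows"]}

```bash
mkdir -p pics
cat > h.py <<'E'
import numpy as np, cv2
from workcell import r, grab_frame, get_calibration
from scipy.spatial.transform import Rotation as R
E
python3 - <<'E'
from h import *
s=r.sense(); print(s); print(r.tip_extent)
for n in ["side","top","wrist"]:
    c=get_calibration(n); print(n,c)
    cv2.imwrite(f"pics/{n}0.png",grab_frame(n)[:,:,::-1])
E
```

```text
{'time': 0.0, 'joint_positions': array([-1.41110000e+00,  2.21215207e-01,  1.52762938e+00,  9.41687381e-06,
        1.39468741e+00, -1.26119970e-01]), 'joint_velocities': array([-0.00182028, -0.00028465,  0.00205386,  0.00051975, -0.00163039,
       -0.00120051]), 'joint_torque': array([ 2.37532795e-04, -4.94606459e+01, -3.87382150e+01,  7.00281537e-02,
        5.74133859e-02, -1.39652670e-04]), 'tcp_pos': array([ 176.10772904, -599.07482839,  246.4343    ]), 'tcp_rot': array([ 0.42417115,  0.56660412, -0.42321318,  0.56562286]), 'ft_force': array([ 0.21650408, -0.10771479,  0.00600904]), 'ft_torque': array([ 0.00626275, -0.01861562, -0.01942459]), 'gripper_width': 87.17948502268668}
25.0
side {'camera_matrix': array([[388.98626531,   0.        , 319.76175858],
       [  0.        , 388.98626531, 192.67583315],
       [  0.        ,   0.        ,   1.        ]]), 'xyz': array([ 77.05379745, 613.5459214 , 677.07422612]), 'orientation': array([-0.15538903,  0.42601723,  0.84142226, -0.29389139])}
top {'camera_matrix': array([[407.94750282,   0.        , 318.51261197],
       [  0.        , 407.94750282, 197.39167764],
       [  0.        ,   0.        ,   1.        ]]), 'xyz': array([ 437.14881896,    7.37981488, 1125.42090552]), 'orientation': array([-0.04133506,  0.02946585,  0.71038055, -0.70198479])}
wrist {'camera_matrix': array([[283.62313008,   0.        , 319.13339779],
       [  0.        , 283.62313008, 196.49912143],
       [  0.        ,   0.        ,   1.        ]]), 'tool_from_camera': array([[-2.51794248e-04,  2.61515286e-01, -9.65199301e-01,
        -1.36631846e+02],
       [-5.93437872e-04,  9.65199123e-01,  2.61515393e-01,
         7.19825636e+01],
       [ 9.99999792e-01,  6.38633891e-04, -8.78385120e-05,
        -8.50589170e-01],
       [ 0.00000000e+00,  0.00000000e+00,  0.00000000e+00,
         1.00000000e+00]])}
```

View pics/side0.png

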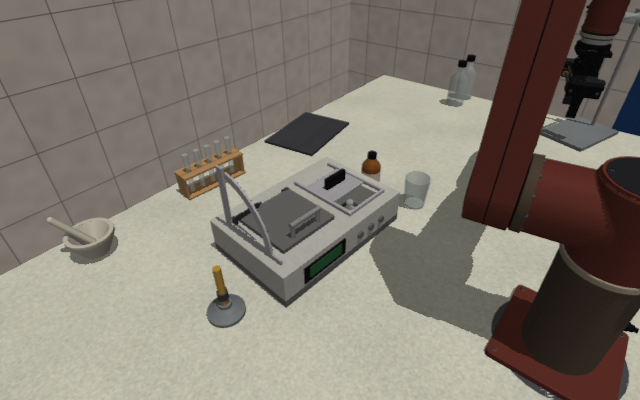

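View pics/top0.png

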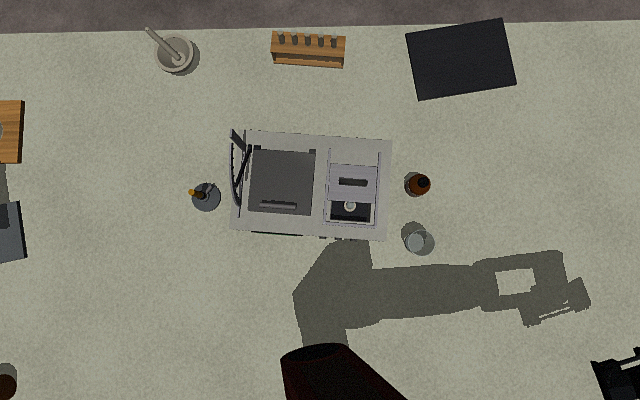

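View pics/wrist0.png

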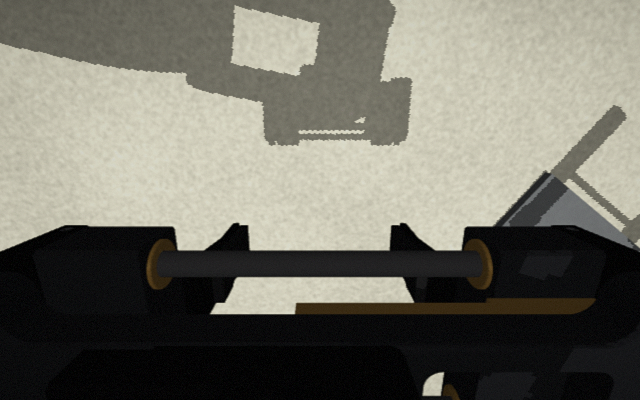

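The photometer is at top-view (230–390, 130–240) with its front facing the robot. The rib is near (352,182), the bar near (278,204), and the pointer near (240,165). I'll enlarge the view to get pixel-accurate corners.

```bash
cat >> h.py <<'E'
def ray(n,u,v):
    c=get_calibration(n);K=c["camera_matrix"]
    d=np.array([(u-K[0,2])/K[0,0],-(v-K[1,2])/K[1,1],-1.])
    return np.array(c["xyz"]),R.from_quat(c["orientation"]).as_matrix()@d
def onz(n,u,v,z):
    o,d=ray(n,u,v);return o+d*(z-o[2])/d[2]
def proj(n,P):
    c=get_calibration(n);K=c["camera_matrix"]
    p=R.from_quat(c["orientation"]).as_matrix().T@(np.asarray(P,float)-c["xyz"])
    return np.array([K[0,2]+K[0,0]*p[0]/-p[2],K[1,2]-K[1,1]*p[1]/-p[2]])
def tri(u1,u2):
    o1,d1=ray("top",*u1);o2,d2=ray("side",*u2)
    A=np.stack([d1,-d2],1);t=np.linalg.lstsq(A,o2-o1,rcond=None)[0]
    a,b=o1+d1*t[0],o2+d2*t[1];return (a+b)/2,np.linalg.norm(a-b)
E
python3 - <<'E'
from h import *
t=cv2.imread("pics/top0.png")[120:250,220:400]
cv2.imwrite("pics/topc.png",cv2.resize(t,None,fx=4.4,fy=4.4,interpolation=cv2.INTER_CUBIC))
t=cv2.imread("pics/side0.png")[150:300,200:410]
cv2.imwrite("pics/sidec.png",cv2.resize(t,None,fx=3.8,fy=3.8,interpolation=cv2.INTER_CUBIC))
E
```

```text
(no output)
```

View pics/topc.png

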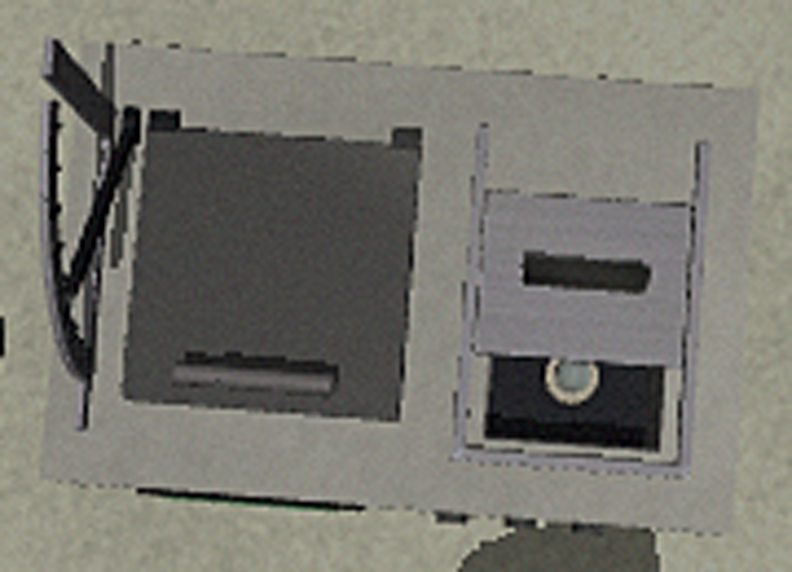

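View pics/sidec.png

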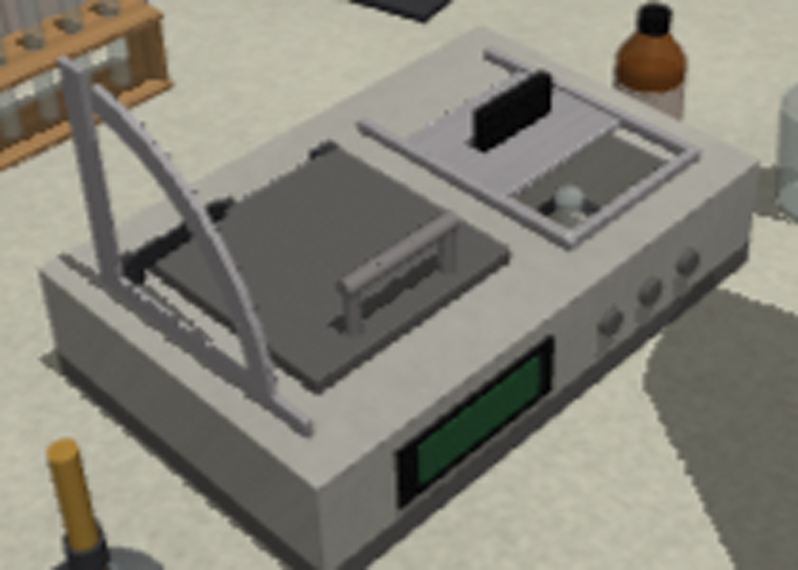

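Run:
```python
from h import *
T=lambda u,v,z:onz("top",220+(u+.5)/4.4-.5,120+(v+.5)/4.4-.5,z)
S=lambda u,v,z:onz("side",200+(u+.5)/3.8-.5,150+(v+.5)/3.8-.5,z)
for nm,u,v,z in [("deckRR",758,88,90),("deckFR",722,535,90),("deckFL",42,483,90),("lidRL",150,125,102),("lidRR",422,140,102),("lidFL",122,400,102),("lidFR",400,420,102),("barL",172,375,137),("barR",337,382,137),("ribRL",524,253,128.5),("ribRR",650,262,128.5),("ribFL",524,283,128.5),("ribFR",648,292,128.5),("covFL",475,353,96.5),("covFR",680,365,96.5),("covRL",485,190,96.5),("covRR",690,205,96.5),("stopL",455,460,96),("stopR",688,475,96)]:
    print(nm,T(u,v,z).round(1))
for nm,u,v,z in [("deckRR",758,165,90),("deckFL",318,487,90),("deckRL",42,268,90),("lidFL",320,382,102),("lidFR",508,255,102),("barL",345,278,137),("barR",452,222,137),("ribL",478,100,128.5),("ribR",548,75,128.5)]:
    print("side",nm,S(u,v,z).round(1))
f,rr=T(722,535,90),T(758,88,90); d=rr-f; print("yaw",np.arctan2(d[1],d[0]), np.linalg.norm(d))
```

```text
deckRR [ 688.7 -166.8   90. ]
deckFR [ 428.4 -138.7   90. ]
deckFL [462.5 252.2  90. ]
lidRL [669.2 188.5 102. ]
lidRR [658.   30.3 102. ]
lidFL [509.1 203.8 102. ]
lidFR [495.8  44.6 102. ]
barL [520.2 169.4 137. ]
barR [515.2  78.  137. ]
ribRL [587.1 -26.8 128.5]
ribRR [581.  -97.2 128.5]
ribFL [570.1 -26.5 128.5]
ribFR [564.1 -95.7 128.5]
covFL [534.1   1.2  96.5]
covFR [ 525.7 -116.3   96.5]
covRL [629.2  -5.8  96.5]
covRR [ 618.7 -124.4   96.5]
stopL [472.8  13.5  96. ]
stopR [ 462.7 -119.4   96. ]
side deckRR [ 426.9 -133.5   90. ]
side deckFL [465.3 256.3  90. ]
side deckRL [720.8 232.7  90. ]
side lidFL [508.3 207.7 102. ]
side lidFR [493.1  56.8 102. ]
side barL [527.6 163.2 137. ]
side barR [512.1  86.8 137. ]
side ribL [588.  -34.6 128.5]
side ribR [569.2 -88.4 128.5]
yaw -0.10743083783283437 261.81742141459483
```

```bash
cat >> h.py <<'E'
YAW=-0.085
ex=np.array([np.cos(YAW),np.sin(YAW),0]);ey=np.array([-np.sin(YAW),np.cos(YAW),0])
HINGE=np.array([662.7,110,96.])
RIB=np.array([576,-61.4,111.5])
def go(P,yaw=YAW):
    s=r.sense();M=R.from_quat(s["tcp_rot"]).as_matrix()
    d=M.T@(np.asarray(P)-s["tcp_pos"])/50
    z=M[:,2]; # angle about tool x needed to align z with +-photometer x
    e=np.array([np.cos(yaw),np.sin(yaw),0]);
    out=[]
    for sg in(1,-1):
        out.append(np.degrees(np.arctan2(np.dot(np.cross(z,sg*e),M[:,0]),z@(sg*e)))/5)
    print("t",round(s["time"],2),"pos",s["tcp_pos"].round(1),"F",s["ft_force"].round(1),"w",round(s["gripper_width"],1),"\n shift(units)",d.round(3),"spin",np.round(out,2),"q6",s["joint_positions"].round(2))
    print(M.round(3))
E
python3 - <<'E'
from h import *
go([625.6,-65.7,250])
T=lambda u,v:(220+(u+.5)/4.4-.5,120+(v+.5)/4.4-.5)
for w,y in((("tip"),90),):
  for u,v in[(66,295),(70,290),(66,285),(100,200),(130,112)]:
    o,d=ray("top",*T(u,v));t=((HINGE-o)@ey+y)/(d@ey);p=o+t*d-HINGE
    print(u,v,"fwd",-p@ex,"up",p[2],"ang",np.arctan2(p[2],-p@ex),np.hypot(p[2],p@ex))
for u,v,n in[(418,184,"bottle"),(415,240,"beaker"),(205,196,"burner")]: print(n,onz("top",u,v,60))
E
```

```text
t 0.15 pos [ 176.1 -599.2  246.7] F [ 0.1  0.6 -0.7] w 86.6 
 shift(units) [-0.053 11.633 -7.704] spin [-13.75  22.25] q6 [-1.41  0.22  1.53  0.    1.39 -0.13]
[[-0.     0.959  0.282]
 [ 0.001  0.282 -0.959]
 [-1.     0.    -0.001]]
66 295 fwd 116.26896239102533 up 126.8754972443038 ang 0.8289928839149457 172.0926012833643
70 290 fwd 112.6927030666438 up 119.1459130751839 ang 0.8132259009758827 163.99815220601124
66 285 fwd 111.40243124496811 up 128.9393561553943 ang 0.8582356887109439 170.39911752429197
100 200 fwd 56.65921777862579 up 68.81937954875923 ang 0.8820067272097982 89.14243636317063
130 112 fwd -5.509791752305048 up 11.512282459998232 ang 2.0171787840136917 12.762854406148794
bottle [ 576.31216394 -236.63456524   60.        ]
beaker [ 430.36805227 -223.74995864   60.        ]
burner [551.86027379 324.22582595  60.        ]
```

Emit:
{"name": "jog_arm", "arguments": {
  "rows": [
    {"x": -0.1,"y": 0.8,"z": -0.53,"spin": 0,"fingers": -1},
    {"x": 0,"y": 0.8,"z": -0.53,"spin": 0,"fingers": -1},
    {"x": 0,"y": 0.8,"z": -0.53,"spin": 0,"fingers": -1},
    {"x": 0,"y": 0.8,"z": -0.53,"spin": 0,"fingers": -1},
    {"x": 0,"y": 0.8,"z": -0.53,"spin": 0,"fingers": -1},
    {"x": 0,"y": 0.8,"z": -0.53,"spin": 0,"fingers": -1},
    {"x": 0,"y": 0.8,"z": -0.53,"spin": 0,"fingers": -1}
  ]
}}

```text
time: 0.85
tcp_pos: [394.9, -337.6, 248.7]
tcp_rot: [0.428, 0.565, -0.426, 0.562]
ft_force: [1.4, -0.4, -0.5]
gripper_width: 39.1
```

```bash
python3 -c "
from h import *
go([625.6,-65.7,250])"
```

```text
t 0.85 pos [ 394.9 -337.6  248.7] F [ 1.4 -0.4 -0.5] w 39.1 
 shift(units) [-0.015  5.914 -3.986] spin [-13.89  22.11] q6 [-0.86 -0.03  1.79  0.    1.38  0.44]
[[-0.002  0.963  0.271]
 [ 0.004  0.271 -0.963]
 [-1.    -0.001 -0.004]]
```

Emit:
{"name": "jog_arm", "arguments": {
  "rows": [
    {"x": -0.02,"y": 0.8,"z": -0.53,"spin": 0,"fingers": -1},
    {"x": 0,"y": 0.8,"z": -0.53,"spin": 0,"fingers": -1},
    {"x": 0,"y": 0.8,"z": -0.53,"spin": 0,"fingers": -1},
    {"x": 0,"y": 0.8,"z": -0.53,"spin": 0,"fingers": -1},
    {"x": 0,"y": 0.8,"z": -0.53,"spin": 0,"fingers": -1},
    {"x": 0,"y": 0.8,"z": -0.53,"spin": 0,"fingers": -1},
    {"x": 0,"y": 0,"z": 0,"spin": -1,"fingers": -1},
    {"x": 0,"y": 0,"z": 0,"spin": -1,"fingers": -1},
    {"x": 0,"y": 0,"z": 0,"spin": -1,"fingers": -1}
  ]
}}

```text
time: 1.75
tcp_pos: [591.5, -100.4, 247.6]
tcp_rot: [0.346, 0.62, -0.343, 0.615]
ft_force: [-0.3, -0.7, -1.1]
gripper_width: 0.4
```

```bash
python3 -c "
from h import *
go([625.6,-65.7,250])"
```

```text
t 1.75 pos [ 591.5 -100.4  247.6] F [-0.3 -0.7 -1.1] w 0.4 
 shift(units) [-0.045  0.946 -0.231] spin [-10.68  25.32] q6 [-0.3   0.16  1.59  0.    1.39  0.71]
[[-0.004  0.851  0.526]
 [ 0.006  0.526 -0.851]
 [-1.     0.    -0.007]]
```

Emit:
{"name": "jog_arm", "arguments": {
  "rows": [
    {"x": 0,"y": 0,"z": 0,"spin": -1,"fingers": -1},
    {"x": 0,"y": 0,"z": 0,"spin": -1,"fingers": -1},
    {"x": 0,"y": 0,"z": 0,"spin": -1,"fingers": -1},
    {"x": 0,"y": 0,"z": 0,"spin": -1,"fingers": -1},
    {"x": 0,"y": 0,"z": 0,"spin": -1,"fingers": -1},
    {"x": 0,"y": 0,"z": 0,"spin": -1,"fingers": -1},
    {"x": 0,"y": 0,"z": 0,"spin": -1,"fingers": -1},
    {"x": 0,"y": 0,"z": 0,"spin": -1,"fingers": -1},
    {"x": 0,"y": 0,"z": 0,"spin": -1,"fingers": -1},
    {"x": 0,"y": 0,"z": 0,"spin": -1,"fingers": -1}
  ]
}}

```text
time: 2.75
tcp_pos: [589.3, -98.5, 242.7]
tcp_rot: [0.04, 0.711, -0.034, 0.702]
ft_force: [0.0, 0.1, 0.6]
gripper_width: 0.6
```

```bash
python3 -c "
from h import *
go([625.6,-65.7,250])
cv2.imwrite('pics/w1.png',grab_frame('wrist')[:,:,::-1])"
```

```text
t 2.75 pos [589.3 -98.5 242.7] F [0.  0.1 0.6] w 0.6 
 shift(units) [-0.148  0.729  0.651] spin [-0.23 35.77] q6 [-0.3   0.17  1.6   0.    1.39 -0.2 ]
[[-0.012  0.105  0.994]
 [ 0.009  0.994 -0.105]
 [-1.     0.007 -0.013]]
```

View pics/w1.png

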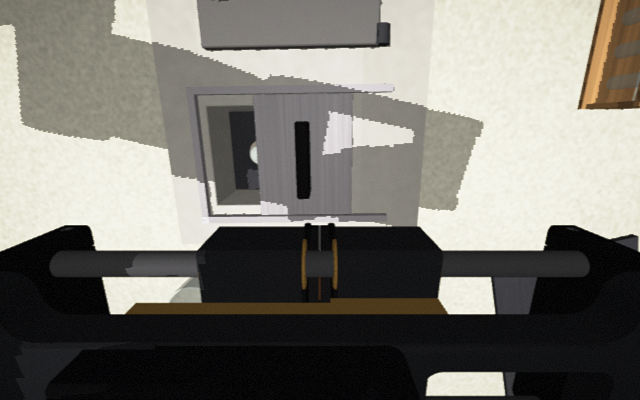

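Wrist view: the rib's top face is at about cols 295–310, rows 121–198, just as expected. I'll measure the rib and yaw from it.

```bash
cat >> h.py <<'E'
def wray(u,v,s):
    c=get_calibration("wrist");K=c["camera_matrix"];A=c["tool_from_camera"]
    M=R.from_quat(s["tcp_rot"]).as_matrix()
    d=M@A[:3,:3]@np.array([(u-K[0,2])/K[0,0],-(v-K[1,2])/K[1,1],-1.])
    return M@A[:3,3]+s["tcp_pos"],d
def wonz(u,v,z,s):
    o,d=wray(u,v,s);return o+d*(z-o[2])/d[2]
E
python3 - <<'E'
from h import *
s=r.sense()
for n,u,v,z in[("ribFL",295,122,128.5),("ribRL",309,122,128.5),("ribRR",310,198,128.5),("ribFR",296,198,128.5),("covFL",253,93,96.5),("covFR",262,214,96.5),("covRL",351,93,96.5),("covRR",352,213,96.5),("stopLo",188,90,99),("lidFR",203,46,102),("lidRR",390,44,102),("wellF-L",195,93,96),("stopR",203,220,99)]: print(n,wonz(u,v,z,s).round(1))
E
```

```text
ribFL [574.6 -25.4 128.5]
ribRL [586.5 -26.6 128.5]
ribRR [580.  -93.7 128.5]
ribFR [567.2 -92.5 128.5]
covFL [535.2   5.3  96.5]
covFR [ 525.5 -114.6   96.5]
covRL [627.3  -4.2  96.5]
covRR [ 619.7 -122.6   96.5]
stopLo [475.5  13.8  99. ]
lidFR [498.3  48.3 102. ]
lidRR [663.9  32.7 102. ]
wellF-L [480.2  10.9  96. ]
stopR [ 463.1 -114.4   99. ]
```

Emit:
{"name": "jog_arm", "arguments": {
  "rows": [
    {"x": 0,"y": 0.7,"z": 0.7,"spin": -0.2,"fingers": -1},
    {"x": 0,"y": 0,"z": 0,"spin": 0,"fingers": -1},
    {"x": 0.7,"y": 0,"z": 0,"spin": 0,"fingers": -1},
    {"x": 0.7,"y": 0,"z": 0,"spin": 0,"fingers": -1},
    {"x": 0,"y": 0,"z": 0,"spin": 0,"fingers": -1}
  ]
}}

```text
time: 3.3
tcp_pos: [626.6, -65.6, 168.4]
tcp_rot: [0.035, 0.712, -0.029, 0.701]
ft_force: [-1.2, 0.0, -0.7]
gripper_width: 0.5
```

```bash
python3 -c "
from h import *
go([627,-64,131])"
```

```text
t 3.3 pos [626.6 -65.6 168.4] F [-1.2  0.  -0.7] w 0.5 
 shift(units) [0.749 0.027 0.018] spin [-0.06 35.94] q6 [-0.23  0.31  1.57  0.01  1.28 -0.14]
[[-0.016  0.09   0.996]
 [ 0.009  0.996 -0.09 ]
 [-1.     0.008 -0.016]]
```

Emit:
{"name": "jog_arm", "arguments": {
  "rows": [
    {"x": 0.72,"y": 0.03,"z": 0,"spin": 0,"fingers": -1},
    {"x": 0,"y": 0,"z": 0,"spin": 0,"fingers": -1},
    {"x": 0,"y": 0,"z": -0.4,"spin": 0,"fingers": -1},
    {"x": 0,"y": 0,"z": -0.2,"spin": 0,"fingers": -1},
    {"x": 0,"y": 0,"z": -0.2,"spin": 0,"fingers": -1},
    {"x": 0,"y": 0,"z": -0.2,"spin": 0,"fingers": -1},
    {"x": 0,"y": 0,"z": -0.2,"spin": 0,"fingers": -1}
  ]
}}

```text
time: 4.0
tcp_pos: [570.4, -60.4, 145.1]
tcp_rot: [0.035, 0.707, -0.032, 0.706]
ft_force: [1.4, 0.0, -1.0]
gripper_width: 0.2
```

```bash
python3 -c "
from h import *
go([627,-64,131])
cv2.imwrite('pics/w2.png',grab_frame('wrist')[:,:,::-1])"
```

```text
t 4.0 pos [570.4 -60.4 145.1] F [ 1.4  0.  -1. ] w 0.2 
 shift(units) [0.28  0.035 1.134] spin [-0.11 35.89] q6 [-0.25  0.19  1.76  0.01  1.19 -0.15]
[[-0.001  0.095  0.995]
 [ 0.005  0.995 -0.095]
 [-1.     0.005 -0.001]]
```

View pics/w2.png

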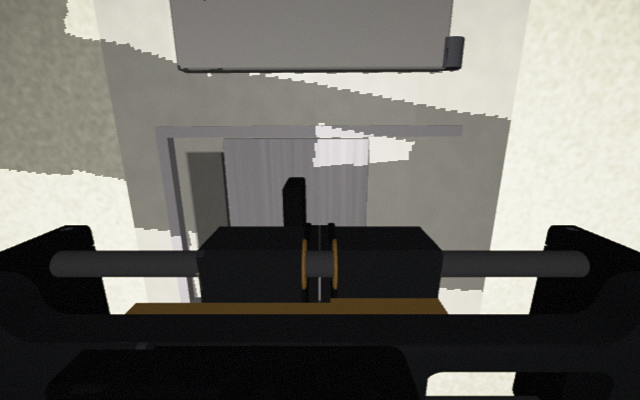

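The fingers are behind the rib and the cover is moving. The tool sits a little high, so I'll lower it slightly while I keep pushing.

Emit:
{"name": "jog_arm", "arguments": {
  "rows": [
    {"x": 0.25,"y": 0,"z": 0.04,"spin": 0,"fingers": -1},
    {"x": 0.05,"y": 0,"z": 0,"spin": 0,"fingers": -1},
    {"x": 0,"y": 0,"z": -0.15,"spin": 0,"fingers": -1},
    {"x": 0,"y": 0,"z": -0.15,"spin": 0,"fingers": -1}
  ]
}}

```text
time: 4.45
tcp_pos: [556.5, -59.1, 129.6]
tcp_rot: [0.035, 0.706, -0.032, 0.706]
ft_force: [1.8, -0.1, 2.3]
gripper_width: 0.5
```

```bash
python3 -c "
from h import *
go([627,-64,133])
cv2.imwrite('pics/w3.png',grab_frame('wrist')[:,:,::-1])"
```

```text
t 4.45 pos [556.5 -59.1 129.6] F [ 1.8 -0.1  2.3] w 0.5 
 shift(units) [-0.068  0.037  1.413] spin [-0.11 35.89] q6 [-0.25  0.18  1.8   0.01  1.16 -0.16]
[[-0.     0.095  0.995]
 [ 0.005  0.995 -0.095]
 [-1.     0.005 -0.001]]
```

View pics/w3.png

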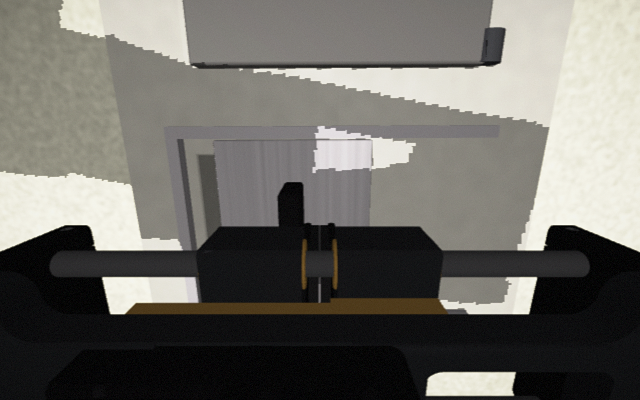

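Cover front edge is at col 215 and the stop's inner edge at about col 187, so roughly 17 mm is left.

Emit:
{"name": "jog_arm", "arguments": {
  "rows": [
    {"x": 0,"y": 0,"z": -0.15,"spin": 0,"fingers": -1},
    {"x": 0,"y": 0,"z": -0.12,"spin": 0,"fingers": -1}
  ]
}}

```text
time: 4.7
tcp_pos: [541.4, -57.7, 129.6]
tcp_rot: [0.035, 0.707, -0.032, 0.706]
ft_force: [1.2, -0.2, -0.8]
gripper_width: 0.1
```

Emit:
{"name": "jog_arm", "arguments": {
  "rows": [
    {"x": 0,"y": 0,"z": -0.1,"spin": 0,"fingers": -1}
  ]
}}

```text
time: 4.8
tcp_pos: [538.7, -57.5, 130.3]
tcp_rot: [0.035, 0.704, -0.032, 0.709]
ft_force: [22.1, -0.5, -11.2]
gripper_width: 0.6
```

Emit:
{"name": "jog_arm", "arguments": {
  "rows": [
    {"x": 0,"y": 0,"z": -0.08,"spin": 0,"fingers": -1}
  ]
}}

```text
time: 4.9
tcp_pos: [538.5, -57.6, 131.4]
tcp_rot: [0.035, 0.7, -0.033, 0.713]
ft_force: [20.2, -0.6, -11.2]
gripper_width: 0.7
```

Emit:
{"name": "jog_arm", "arguments": {
  "rows": [
    {"x": 0,"y": 0,"z": -0.08,"spin": 0,"fingers": -1}
  ]
}}

```text
time: 5.0
tcp_pos: [538.4, -57.6, 132.5]
tcp_rot: [0.035, 0.696, -0.033, 0.717]
ft_force: [17.5, -2.1, -12.0]
gripper_width: 0.4
```

It hit the stop, with force jumping to 22 N. Back off rearwards and lift.

Emit:
{"name": "jog_arm", "arguments": {
  "rows": [
    {"x": 0,"y": 0,"z": 0.2,"spin": 0,"fingers": -1},
    {"x": -0.5,"y": 0,"z": 0.1,"spin": 0,"fingers": -1},
    {"x": -0.8,"y": 0,"z": 0,"spin": 0,"fingers": 0.3},
    {"x": -0.8,"y": 0,"z": 0,"spin": 0,"fingers": 0.3},
    {"x": -0.6,"y": 0,"z": 0,"spin": 0,"fingers": 0.3},
    {"x": 0,"y": 0,"z": 0,"spin": 0,"fingers": 0.3}
  ]
}}

```text
time: 5.6
tcp_pos: [546.2, -58.6, 270.1]
tcp_rot: [0.036, 0.699, -0.032, 0.713]
ft_force: [0.6, -0.2, 0.9]
gripper_width: 24.4
```

```bash
python3 -c "
from h import *
go([518.5,123,260])
cv2.imwrite('pics/w4.png',grab_frame('wrist')[:,:,::-1])"
```

```text
t 5.6 pos [546.2 -58.6 270.1] F [ 0.6 -0.2  0.9] w 24.4 
 shift(units) [ 0.205  3.56  -0.907] spin [-0.13 35.87] q6 [-0.26  0.01  1.71  0.01  1.4  -0.16]
[[ 0.02   0.096  0.995]
 [ 0.004  0.995 -0.097]
 [-1.     0.006  0.02 ]]
```

View pics/w4.png

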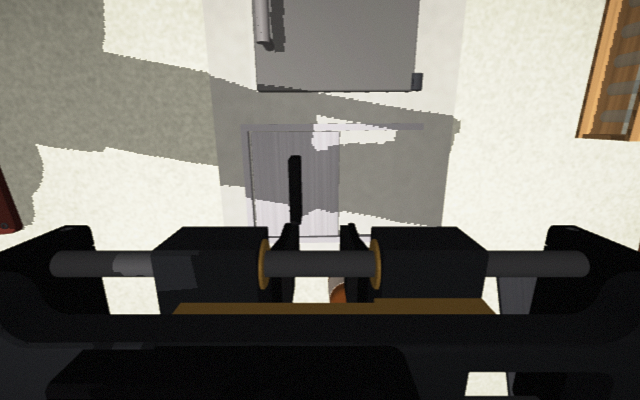

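The cover now sits flush on the front stop rail (cols 247–340). Next I'll move over for an oblique close look at the pointer.

Emit:
{"name": "jog_arm", "arguments": {
  "rows": [
    {"x": -0.6,"y": 0.6,"z": 0.1,"spin": 0,"fingers": 0.3},
    {"x": -0.6,"y": 0.6,"z": 0.1,"spin": 0,"fingers": 0.3},
    {"x": -0.6,"y": 0.6,"z": 0.1,"spin": 0,"fingers": 0.3},
    {"x": 0,"y": 0.4,"z": 0,"spin": 0,"fingers": 0.3},
    {"x": 0,"y": 0,"z": 0,"spin": 0,"fingers": 0.3},
    {"x": 0,"y": 0,"z": 0,"spin": 0,"fingers": 0.3}
  ]
}}

```text
time: 6.25
tcp_pos: [565.6, 52.4, 350.8]
tcp_rot: [0.037, 0.707, -0.033, 0.705]
ft_force: [-0.5, -0.5, -0.4]
gripper_width: 56.0
```

```bash
python3 -c "
from h import *
go([518.5,123,260])
im=grab_frame('wrist')[:,:,::-1]
cv2.imwrite('pics/w5.png',im)
cv2.imwrite('pics/w5c.png',cv2.resize(im[:200,150:470],None,fx=2.5,fy=2.5,interpolation=cv2.INTER_CUBIC))"
```

```text
t 6.25 pos [565.6  52.4 350.8] F [-0.5 -0.5 -0.4] w 56.0 
 shift(units) [ 1.828  1.301 -1.072] spin [-0.16 35.84] q6 [-0.05  0.04  1.54  0.01  1.57  0.05]
[[-0.002  0.099  0.995]
 [ 0.006  0.995 -0.099]
 [-1.     0.006 -0.003]]
```

View pics/w5c.png

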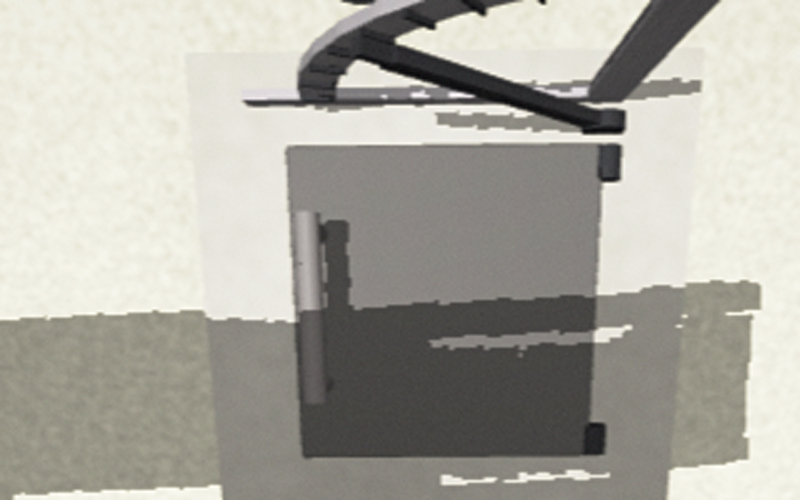

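```bash
python3 -c "
from h import *
im=cv2.imread('pics/w5.png')
cv2.imwrite('pics/w5d.png',cv2.resize(im[0:65,270:405],None,fx=5.9,fy=5.9,interpolation=cv2.INTER_NEAREST))"
```

```text
(no output)
```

View pics/w5d.png

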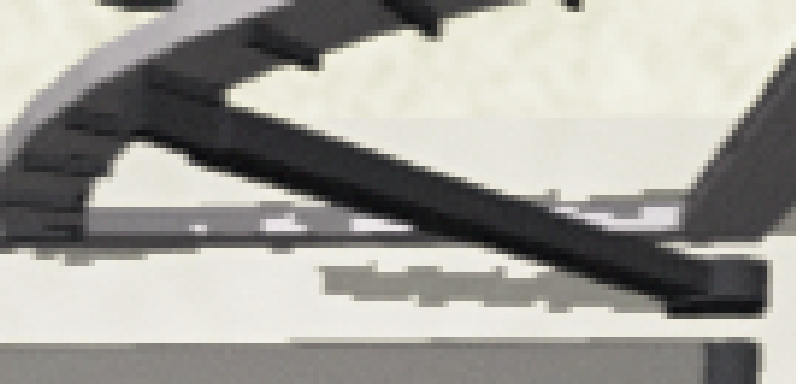

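```bash
cat > p5.py <<'E'
from h import *
s=r.sense()
global_H=None
C=lambda u,v:(270+(u+.5)/5.9-.5,(v+.5)/5.9-.5)
D=lambda u,v:(150+(u+.5)/2.5-.5,(v+.5)/2.5-.5)
L=[wonz(*D(u,v),102,s) for u,v in[(288,147),(600,144),(303,457),(597,455)]]
for l in L: print(l.round(1))
print("bar",[wonz(*D(u,v),139,s).round(1) for u,v in [(307,212),(315,403)]])
c=np.mean(L,0)
for yaw in(-.08,-.09,-.1):
  ex=np.array([np.cos(yaw),np.sin(yaw),0]);ey=np.array([-np.sin(yaw),np.cos(yaw),0])
  H=c+80*ex;H[2]=96
  print(yaw,H.round(1))
  for nm,y,ps in(("top far",93,[(230,100),(700,255)]),("low near",87,[(190,160),(665,308)]),("tip low",87,[(142,137)]),("pivot end",87,[(765,310)])):
    q=[]
    for u,v in ps:
        o,d=wray(*C(u,v),s);t=((H-o)@ey+y)/(d@ey);p=o+t*d-H;q.append((-p@ex,p[2]))
    q=np.array(q);print(nm,q.round(1).tolist(),"len",np.hypot(*q.T).round(1),"dirang",np.arctan2(*(q[0]-q[-1])[::-1]).round(3),"abs",np.arctan2(q[:,1],q[:,0]).round(3))
E
python3 p5.py
```

```text
[512.1 205.7 102. ]
[666.7 191.4 102. ]
[496.9  48.7 102. ]
[659.2  33.7 102. ]
bar [array([522.6, 169.8, 139. ]), array([514. ,  82.2, 139. ])]
-0.08 [663.5 113.5  96. ]
top far [[99.5, 106.6], [6.8, 11.5]] len [145.8  13.3] dirang 0.798 abs [0.82  1.039]
low near [[106.1, 99.9], [10.0, -6.3]] len [145.8  11.8] dirang 0.835 abs [ 0.755 -0.562]
tip low [[112.6, 111.0]] len [158.1] dirang 0.0 abs [0.778]
pivot end [[-12.7, -10.3]] len [16.4] dirang 0.0 abs [-2.46]
-0.09 [663.4 112.7  96. ]
top far [[100.4, 106.0], [8.4, 14.5]] len [146.   16.8] dirang 0.782 abs [0.813 1.049]
low near [[107.0, 99.0], [11.5, -3.0]] len [145.8  11.9] dirang 0.818 abs [ 0.746 -0.257]
tip low [[113.5, 109.9]] len [158.] dirang 0.0 abs [0.769]
pivot end [[-10.7, -6.0]] len [12.3] dirang 0.0 abs [-2.634]
-0.1 [663.3 111.9  96. ]
top far [[101.4, 105.4], [9.9, 17.5]] len [146.2  20.1] dirang 0.766 abs [0.805 1.054]
low near [[108.0, 98.1], [13.0, 0.1]] len [145.9  13. ] dirang 0.801 abs [0.737 0.01 ]
tip low [[114.5, 108.8]] len [157.9] dirang 0.0 abs [0.76]
pivot end [[-8.8, -1.8]] len [9.] dirang 0.0 abs [-2.943]
```

Pointer estimate is about 0.79 rad, with the edge and tip readings agreeing at 0.78–0.80. Hinge is near (663.4,112.7) and the shut bar near (519,126,137). Approaching the bar.

Emit:
{"name": "jog_arm", "arguments": {
  "rows": [
    {"x": 0.4,"y": 0.45,"z": -0.36,"spin": -0.1,"fingers": 0.3},
    {"x": 0.5,"y": 0.45,"z": -0.36,"spin": 0,"fingers": 0.3},
    {"x": 0.5,"y": 0.45,"z": -0.36,"spin": 0,"fingers": 0.3},
    {"x": 0.6,"y": 0,"z": 0,"spin": 0,"fingers": 0.3},
    {"x": 0,"y": 0,"z": 0,"spin": 0,"fingers": 0.3},
    {"x": 0,"y": 0,"z": 0,"spin": 0,"fingers": 0.3}
  ]
}}

```text
time: 6.9
tcp_pos: [512.9, 120.1, 241.4]
tcp_rot: [0.036, 0.711, -0.034, 0.701]
ft_force: [0.6, 0.4, 1.2]
gripper_width: 56.2
```

```bash
sed -i 's/^YAW=.*/YAW=-0.092/;s/^HINGE=.*/HINGE=np.array([663.4,112.7,96.])/' h.py; python3 -c "
from h import *
go([519,126,143])
im=grab_frame('wrist')[:,:,::-1]
cv2.imwrite('pics/w6.png',im)"
```

```text
t 6.9 pos [512.9 120.1 241.4] F [0.6 0.4 1.2] w 56.2 
 shift(units) [1.967 0.125 0.137] spin [-0.09 35.91] q6 [ 0.08 -0.    1.78  0.    1.38  0.18]
[[-0.014  0.099  0.995]
 [ 0.004  0.995 -0.099]
 [-1.     0.002 -0.014]]
```

View pics/w6.png

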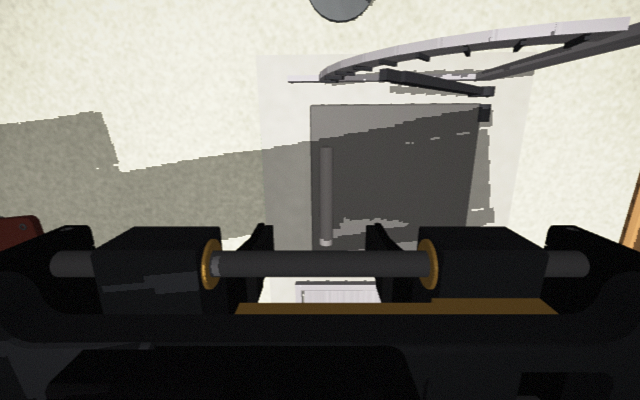

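Emit:
{"name": "jog_arm", "arguments": {
  "rows": [
    {"x": 0.5,"y": 0.05,"z": 0.14,"spin": -0.1,"fingers": 0.3},
    {"x": 0.5,"y": 0,"z": 0,"spin": 0,"fingers": 0.3},
    {"x": 0.5,"y": 0,"z": 0,"spin": 0,"fingers": 0.3},
    {"x": 0.3,"y": 0,"z": 0,"spin": 0,"fingers": 0.3},
    {"x": 0,"y": 0,"z": 0,"spin": 0,"fingers": 0.3}
  ]
}}

```text
time: 7.45
tcp_pos: [526.7, 118.5, 157.5]
tcp_rot: [0.035, 0.706, -0.033, 0.706]
ft_force: [-1.4, 0.2, -0.4]
gripper_width: 56.6
```

```bash
python3 -c "
from h import *
go([519,126,143])
im=grab_frame('wrist')[:,:,::-1]
cv2.imwrite('pics/w7.png',im)"
```

```text
t 7.45 pos [526.7 118.5 157.5] F [-1.4  0.2 -0.4] w 56.6 
 shift(units) [ 0.29   0.134 -0.168] spin [-0.05 35.95] q6 [0.07 0.1  1.84 0.   1.2  0.17]
[[-0.     0.096  0.995]
 [ 0.004  0.995 -0.096]
 [-1.     0.004 -0.001]]
```

View pics/w7.png

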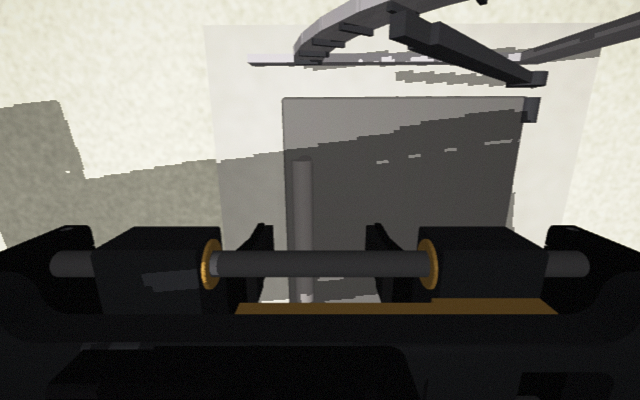

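Emit:
{"name": "jog_arm", "arguments": {
  "rows": [
    {"x": 0.28,"y": 0.13,"z": -0.17,"spin": 0,"fingers": 0.3},
    {"x": 0,"y": 0,"z": 0,"spin": 0,"fingers": 0.3}
  ]
}}

```text
time: 7.7
tcp_pos: [521.0, 126.1, 146.6]
tcp_rot: [0.036, 0.704, -0.033, 0.708]
ft_force: [-1.3, -0.0, 0.2]
gripper_width: 56.8
```

```bash
python3 -c "
from h import *
go([519,126,143])"
```

```text
t 7.7 pos [521.  126.1 146.6] F [-1.3 -0.   0.2] w 56.8 
 shift(units) [ 0.072 -0.007 -0.04 ] spin [-0.06 35.94] q6 [0.09 0.1  1.86 0.   1.18 0.18]
[[ 0.006  0.097  0.995]
 [ 0.004  0.995 -0.097]
 [-1.     0.005  0.005]]
```

Emit:
{"name": "jog_arm", "arguments": {
  "rows": [
    {"x": 0.08,"y": 0,"z": -0.04,"spin": 0,"fingers": 0.3},
    {"x": 0,"y": 0,"z": 0,"spin": 0,"fingers": -1},
    {"x": 0,"y": 0,"z": 0,"spin": 0,"fingers": -1},
    {"x": 0,"y": 0,"z": 0,"spin": 0,"fingers": -1},
    {"x": 0,"y": 0,"z": 0,"spin": 0,"fingers": -1},
    {"x": 0,"y": 0,"z": 0,"spin": 0,"fingers": -1},
    {"x": 0,"y": 0,"z": 0,"spin": 0,"fingers": -1},
    {"x": 0,"y": 0,"z": 0,"spin": 0,"fingers": -1},
    {"x": 0,"y": 0,"z": 0,"spin": 0,"fingers": -1}
  ]
}}

```text
time: 8.6
tcp_pos: [517.9, 127.3, 144.9]
tcp_rot: [0.036, 0.705, -0.032, 0.708]
ft_force: [3.9, -0.9, 1.3]
gripper_width: 10.9
```

```bash
cat >> h.py <<'E'
def lidstep(th,th0=None):
    c,s_=np.cos(th),np.sin(th)
    P=HINGE-ex*(145*c-41*s_)+np.array([0,0,145*s_+41*c])
    return P
E
python3 -c "
from h import *
go([519,126,143])"
```

```text
t 8.6 pos [517.9 127.3 144.9] F [ 3.9 -0.9  1.3] w 10.9 
 shift(units) [ 0.038 -0.024  0.025] spin [-0.05 35.95] q6 [0.09 0.1  1.87 0.   1.17 0.18]
[[ 0.004  0.096  0.995]
 [ 0.005  0.995 -0.096]
 [-1.     0.005  0.003]]
```

Bar is gripped (width 10.9). Lifting along the arc in small steps.

Emit:
{"name": "jog_arm", "arguments": {
  "rows": [
    {"x": -0.14,"y": 0,"z": 0.04,"spin": 0,"fingers": -1},
    {"x": -0.14,"y": 0,"z": 0.05,"spin": 0,"fingers": -1},
    {"x": -0.14,"y": 0,"z": 0.06,"spin": 0,"fingers": -1},
    {"x": -0.14,"y": 0,"z": 0.07,"spin": 0,"fingers": -1}
  ]
}}

```text
time: 9.0
tcp_pos: [527.4, 126.3, 170.9]
tcp_rot: [0.036, 0.707, -0.032, 0.706]
ft_force: [1.8, 2.2, -8.4]
gripper_width: 11.0
```

```bash
cat >> h.py <<'E'
def lidang():
    s=r.sense();M=R.from_quat(s["tcp_rot"]).as_matrix()
    # bar point seen in tool: grasp TCP at shut was (517.9,127.3,144.9) => bar 7.9 ahead
    b=s["tcp_pos"]+M[:,0]*7.9
    h=np.array([517.9,127.3,96])+145*ex
    p=b-h; f=-p@ex;u=p[2]
    th=np.arctan2(u,f)-np.arctan2(41,145)
    print("t",round(s["time"],2),"tcp",s["tcp_pos"].round(1),"F",s["ft_force"].round(1),"w",round(s["gripper_width"],1),"lid",round(th,3),"radius",round(np.hypot(f,u),1),"(150.7)  y",(p@ey).round(1))
    print("tool tilt",M[:,0].round(3),"spin err",(np.arctan2(M[1,2],M[0,2])-YAW).round(3))
    def d(t):
        c,s_=np.cos(t),np.sin(t)
        P=h-ex*(145*c-41*s_)+np.array([0,0,145*s_+41*c])
        return (M.T@(P-b)/50).round(3)
    for t in(th+.1,th+.2,.79): print(round(t,3),d(t))
E
python3 -c "
from h import *
lidang()"
```

```text
t 9.0 tcp [527.4 126.3 170.9] F [ 1.8  2.2 -8.4] w 11.0 lid 0.184 radius 151.1 (150.7)  y -0.0
tool tilt [-0.001  0.006 -1.   ] spin err -0.004
0.284 [-0.259  0.003  0.155]
0.384 [-0.506  0.005  0.327]
0.79 [-1.299  0.014  1.248]
```

Following the arc well (radius 151.1 vs 150.7).

Emit:
{"name": "jog_arm", "arguments": {
  "rows": [
    {"x": -0.13,"y": 0,"z": 0.08,"spin": 0,"fingers": -1},
    {"x": -0.13,"y": 0,"z": 0.08,"spin": 0,"fingers": -1},
    {"x": -0.13,"y": 0,"z": 0.09,"spin": 0,"fingers": -1},
    {"x": -0.13,"y": 0,"z": 0.09,"spin": 0,"fingers": -1}
  ]
}}

```text
time: 9.4
tcp_pos: [542.7, 125.0, 196.9]
tcp_rot: [0.036, 0.71, -0.032, 0.703]
ft_force: [0.3, 1.1, -9.5]
gripper_width: 10.8
```

```bash
python3 -c "
from h import *
lidang()"
```

```text
t 9.4 tcp [542.7 125.  196.9] F [ 0.3  1.1 -9.5] w 10.8 lid 0.383 radius 152.0 (150.7)  y -0.0
tool tilt [-0.01   0.006 -1.   ] spin err -0.004
0.483 [-0.215  0.002  0.215]
0.583 [-0.425  0.004  0.43 ]
0.79 [-0.786  0.008  0.937]
```

Emit:
{"name": "jog_arm", "arguments": {
  "rows": [
    {"x": -0.1,"y": 0,"z": 0.11,"spin": 0,"fingers": -1},
    {"x": -0.1,"y": 0,"z": 0.11,"spin": 0,"fingers": -1},
    {"x": -0.1,"y": 0,"z": 0.12,"spin": 0,"fingers": -1},
    {"x": -0.1,"y": 0,"z": 0.12,"spin": 0,"fingers": -1}
  ]
}}

```text
time: 9.8
tcp_pos: [560.9, 123.3, 217.8]
tcp_rot: [0.036, 0.716, -0.032, 0.696]
ft_force: [-5.1, 1.9, -7.6]
gripper_width: 10.7
```

```bash
python3 -c "
from h import *
lidang()"
```

```text
t 9.8 tcp [560.9 123.3 217.8] F [-5.1  1.9 -7.6] w 10.7 lid 0.565 radius 152.9 (150.7)  y 0.0
tool tilt [-0.027  0.007 -1.   ] spin err -0.003
0.665 [-0.164  0.001  0.26 ]
0.765 [-0.336  0.002  0.507]
0.79 [-0.376  0.003  0.572]
```

Emit:
{"name": "jog_arm", "arguments": {
  "rows": [
    {"x": -0.08,"y": 0,"z": 0.13,"spin": 0,"fingers": -1},
    {"x": -0.08,"y": 0,"z": 0.13,"spin": 0,"fingers": -1},
    {"x": -0.08,"y": 0,"z": 0.13,"spin": 0,"fingers": -1},
    {"x": 0,"y": 0,"z": 0,"spin": 0,"fingers": -1},
    {"x": 0,"y": 0,"z": 0,"spin": 0,"fingers": -1}
  ]
}}

```text
time: 10.3
tcp_pos: [575.6, 122.0, 230.3]
tcp_rot: [0.035, 0.723, -0.031, 0.69]
ft_force: [-4.7, 1.9, -7.3]
gripper_width: 10.9
```

```bash
python3 -c "
from h import *
lidang()
for n in['wrist','side','top']:
  im=grab_frame(n)[:,:,::-1]
  cv2.imwrite(f'pics/{n}8.png',im)
t=cv2.imread('pics/side8.png')[130:290,190:350]
cv2.imwrite('pics/side8c.png',cv2.resize(t,None,fx=3.7,fy=3.7,interpolation=cv2.INTER_CUBIC))
"
```

```text
t 10.3 tcp [575.6 122.  230.3] F [-4.7  1.9 -7.3] w 10.9 lid 0.69 radius 153.7 (150.7)  y 0.0
tool tilt [-0.046  0.007 -0.999] spin err -0.002
0.79 [-0.122 -0.     0.285]
0.89 [-0.267  0.001  0.549]
0.79 [-0.122 -0.     0.285]
```

View pics/wrist8.png

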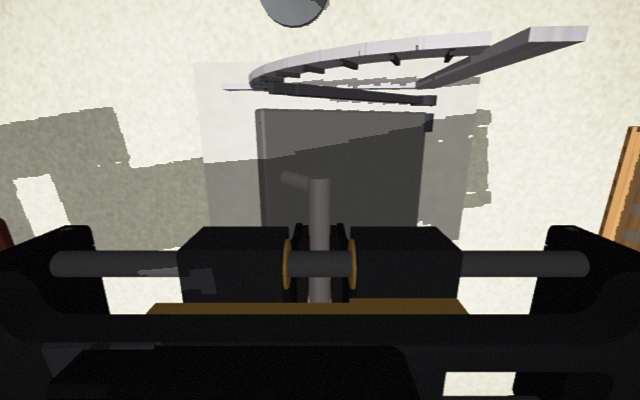

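View pics/side8c.png

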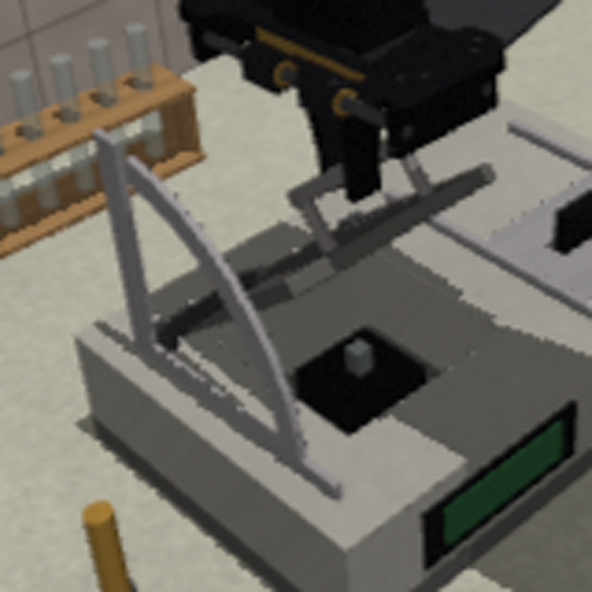

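View pics/top8.png

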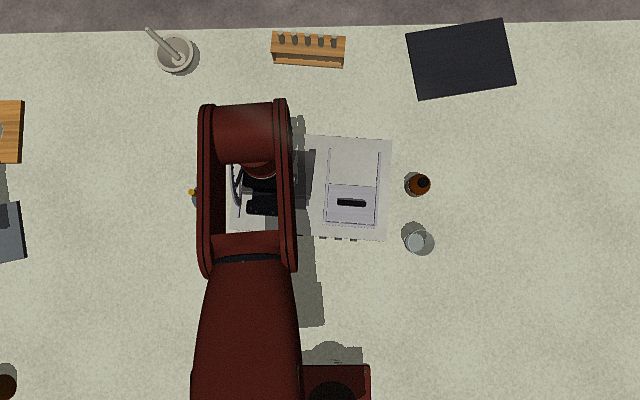

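```bash
python3 -c "
from h import *
im=cv2.imread('pics/wrist8.png')
cv2.imwrite('pics/w8d.png',cv2.resize(im[60:160,240:450],None,fx=3.8,fy=3.8,interpolation=cv2.INTER_NEAREST))"
```

```text
(no output)
```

View pics/w8d.png

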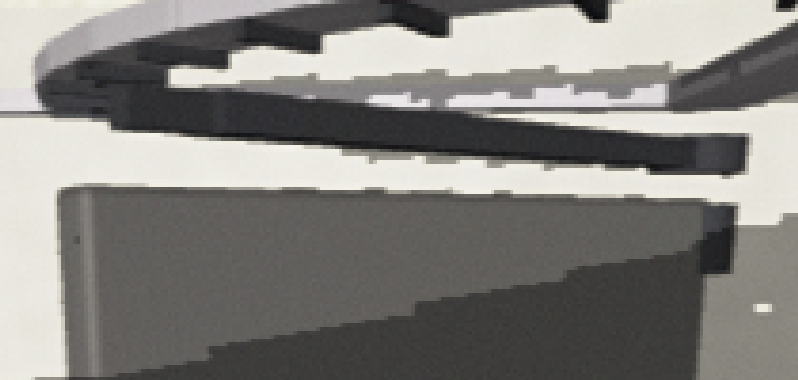

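```bash
cat >> h.py <<'E'
from scipy.optimize import brentq
def wproj(P,s):
    c=get_calibration("wrist");K=c["camera_matrix"];A=c["tool_from_camera"]
    M=R.from_quat(s["tcp_rot"]).as_matrix()
    p=A[:3,:3].T@(M.T@(P-s["tcp_pos"])-A[:3,3])
    return np.array([K[0,2]+K[0,0]*p[0]/-p[2],K[1,2]-K[1,1]*p[1]/-p[2]])
def pt(H,th,al,n,y):
    return H+ey*y-ex*(al*np.cos(th)-n*np.sin(th))+np.array([0,0,al*np.sin(th)+n*np.cos(th)])
def solvecol(H,al,n,y,col,s):
    return brentq(lambda t:wproj(pt(H,t,al,n,y),s)[0]-col,.35,1.15)
E
cat > cmp.py <<'E'
from h import *
import sys
tipb,lidb,lidt=map(float,sys.argv[1:4])
s=r.sense()
for H in([663.4,112.7,96.],[662,113,96.],[665,112,96]):
    H=np.array(H)
    for nm,a in(("tip low",(160,-5,90,tipb)),("lid low",(160,-6,80,lidb)),("lid top",(160,6,80,lidt))):
        t=solvecol(H,*a,s);print(nm,round(t,3),wproj(pt(H,t,*a[:3]),s).round(1),end="; ")
    print("pivot px",wproj(pt(H,0,0,0,90),s).round(1),"lid rear top",wproj(pt(H,.7,0,6,80),s).round(1))
E
python3 cmp.py 268.7 256 263
```

```text
tip low 0.79 [268.7  88.3]; lid low 0.692 [256.  108.7]; lid top 0.676 [263.  108.2]; pivot px [424.3 100.7] lid rear top [429.3 112.2]
tip low 0.807 [268.7  87.5]; lid low 0.714 [256.  108.2]; lid top 0.694 [263.  107.7]; pivot px [422.7 100.5] lid rear top [427.7 112.1]
tip low 0.77 [268.7  89.8]; lid low 0.665 [256.  109.9]; lid top 0.653 [263.  109.4]; pivot px [426.1 101.4] lid rear top [431.1 112.9]
```

The wrist view gives pointer 0.79 and lid 0.69, and the arm's own kinematics also say 0.69. Raise by about 0.10.

Emit:
{"name": "jog_arm", "arguments": {
  "rows": [
    {"x": -0.08,"y": 0,"z": 0.14,"spin": 0,"fingers": -1},
    {"x": -0.08,"y": 0,"z": 0.14,"spin": 0,"fingers": -1},
    {"x": 0,"y": 0,"z": 0,"spin": 0,"fingers": -1},
    {"x": 0,"y": 0,"z": 0,"spin": 0,"fingers": -1}
  ]
}}

```text
time: 10.85
tcp_pos: [585.3, 121.1, 237.0]
tcp_rot: [0.034, 0.727, -0.031, 0.685]
ft_force: [-5.6, 2.4, -7.1]
gripper_width: 11.1
```

```bash
python3 -c "
from h import *
lidang()
im=grab_frame('wrist')[:,:,::-1]
cv2.imwrite('pics/w9.png',im)
cv2.imwrite('pics/w9d.png',cv2.resize(im[60:160,240:450],None,fx=3.8,fy=3.8,interpolation=cv2.INTER_NEAREST))"
```

```text
t 10.85 tcp [585.3 121.1 237. ] F [-5.6  2.4 -7.1] w 11.1 lid 0.767 radius 154.2 (150.7)  y 0.1
tool tilt [-0.058  0.007 -0.998] spin err -0.001
0.867 [-0.096 -0.001  0.298]
0.967 [-0.223 -0.001  0.571]
0.79 [ 0.02  -0.001  0.098]
```

View pics/w9d.png

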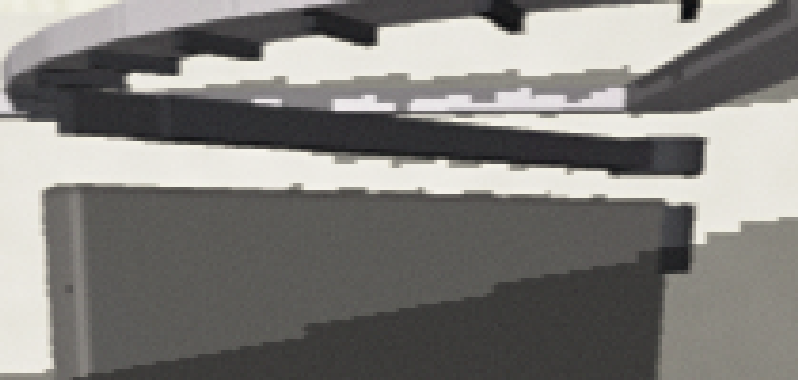

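```bash
python3 cmp.py 255.3 251.7 260
```

```text
tip low 0.792 [255.3  89.6]; lid low 0.763 [251.7 108.5]; lid top 0.75 [260.  107.9]; pivot px [413.5 101.1] lid rear top [418.2 112.4]
tip low 0.81 [255.3  88.8]; lid low 0.782 [251.7 108. ]; lid top 0.767 [260.  107.5]; pivot px [411.9 100.9] lid rear top [416.7 112.2]
tip low 0.77 [255.3  91.1]; lid low 0.738 [251.7 109.7]; lid top 0.729 [260.  109.1]; pivot px [415.3 101.7] lid rear top [420. 113.]
```

Emit:
{"name": "jog_arm", "arguments": {
  "rows": [
    {"x": -0.05,"y": 0,"z": 0.09,"spin": 0,"fingers": -1},
    {"x": 0,"y": 0,"z": 0,"spin": 0,"fingers": -1},
    {"x": 0,"y": 0,"z": 0,"spin": 0,"fingers": -1},
    {"x": 0,"y": 0,"z": 0,"spin": 0,"fingers": -1}
  ]
}}

```text
time: 11.3
tcp_pos: [586.5, 121.0, 237.7]
tcp_rot: [0.034, 0.73, -0.031, 0.682]
ft_force: [-5.1, 1.6, -6.7]
gripper_width: 10.9
```

```bash
python3 -c "
from h import *
lidang()
im=grab_frame('wrist')[:,:,::-1]
cv2.imwrite('pics/w10.png',im)
cv2.imwrite('pics/w10d.png',cv2.resize(im[70:130,230:330],None,fx=8,fy=8,interpolation=cv2.INTER_NEAREST))"
```

```text
t 11.3 tcp [586.5 121.  237.7] F [-5.1  1.6 -6.7] w 10.9 lid 0.775 radius 154.3 (150.7)  y 0.1
tool tilt [-0.066  0.007 -0.998] spin err -0.0
0.875 [-0.094 -0.001  0.299]
0.975 [-0.222 -0.001  0.572]
0.79 [ 0.035 -0.001  0.078]
```

View pics/w10d.png

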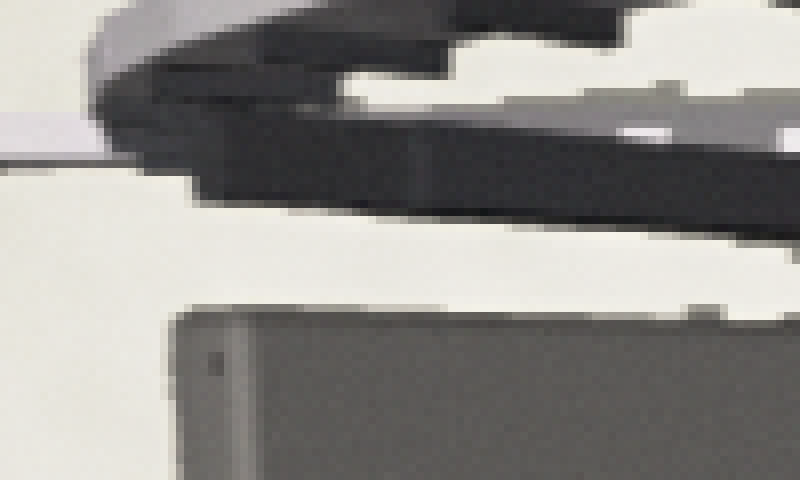

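```bash
python3 cmp.py 254 251.4 260.3
```

```text
tip low 0.789 [254.   89.7]; lid low 0.766 [251.4 108.5]; lid top 0.758 [260.3 107.9]; pivot px [413.8 101. ] lid rear top [418.5 112.3]
tip low 0.807 [254.  89.]; lid low 0.786 [251.4 108. ]; lid top 0.775 [260.3 107.4]; pivot px [412.3 100.8] lid rear top [416.9 112.1]
tip low 0.766 [254.   91.2]; lid low 0.741 [251.4 109.6]; lid top 0.738 [260.3 109.1]; pivot px [415.6 101.6] lid rear top [420.3 112.9]
```

Emit:
{"name": "jog_arm", "arguments": {
  "rows": [
    {"x": -0.08,"y": 0,"z": 0.11,"spin": 0,"fingers": -1},
    {"x": 0,"y": 0,"z": 0,"spin": 0,"fingers": -1},
    {"x": 0,"y": 0,"z": 0,"spin": 0,"fingers": -1},
    {"x": 0,"y": 0,"z": 0,"spin": 0,"fingers": -1}
  ]
}}

```text
time: 11.75
tcp_pos: [589.1, 120.8, 239.4]
tcp_rot: [0.033, 0.732, -0.031, 0.68]
ft_force: [-5.4, 2.0, -7.2]
gripper_width: 11.2
```

```bash
python3 -c "
from h import *
lidang()
im=grab_frame('wrist')[:,:,::-1]
cv2.imwrite('pics/w11.png',im)
cv2.imwrite('pics/w11d.png',cv2.resize(im[70:130,230:330],None,fx=8,fy=8,interpolation=cv2.INTER_NEAREST))"
```

```text
t 11.75 tcp [589.1 120.8 239.4] F [-5.4  2.  -7.2] w 11.2 lid 0.795 radius 154.4 (150.7)  y 0.1
tool tilt [-0.074  0.006 -0.997] spin err 0.0
0.895 [-0.088 -0.001  0.301]
0.995 [-0.212 -0.001  0.576]
0.79 [ 0.071 -0.001  0.028]
```

View pics/w11d.png

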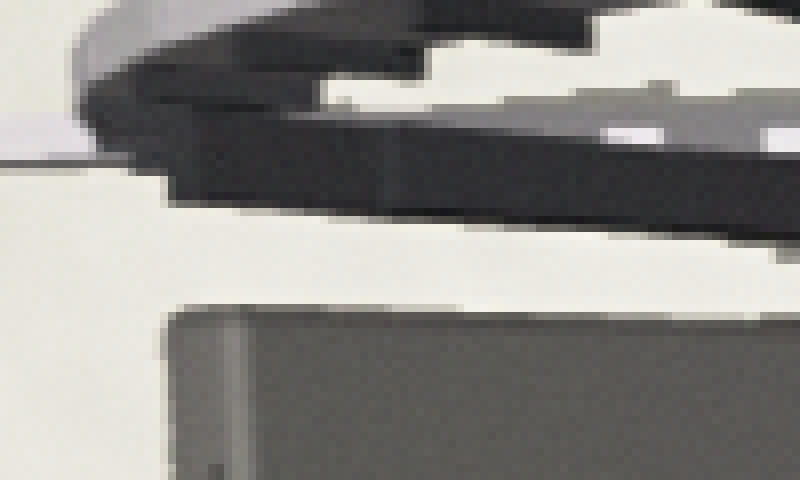

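```bash
python3 cmp.py 251 250.5 259.8
python3 - <<'E'
from h import *
s=r.sense();H=HINGE
for t in(.77,.78,.79,.8,.81):print(t,wproj(pt(H,t,160,-5,90),s).round(1),wproj(pt(H,t,160,-6,80),s).round(1))
for n in("side","top"): cv2.imwrite(f'pics/{n}11.png',grab_frame(n)[:,:,::-1])
t=cv2.imread('pics/side11.png')[130:290,190:410]
cv2.imwrite('pics/side11c.png',cv2.resize(t,None,fx=3.6,fy=3.6,interpolation=cv2.INTER_CUBIC))
lidang()
E
```

```text
tip low 0.791 [251.  90.]; lid low 0.784 [250.5 108.4]; lid top 0.778 [259.8 107.9]; pivot px [411.7 101. ] lid rear top [416.3 112.3]
tip low 0.81 [251.   89.3]; lid low 0.804 [250.5 108. ]; lid top 0.795 [259.8 107.4]; pivot px [410.2 100.8] lid rear top [414.8 112.1]
tip low 0.767 [251.   91.5]; lid low 0.76 [250.5 109.6]; lid top 0.758 [259.8 109. ]; pivot px [413.5 101.6] lid rear top [418.2 112.9]
0.77 [248.5  90.5] [248.8 108.5]
0.78 [249.7  90.3] [250.  108.5]
0.79 [250.9  90. ] [251.2 108.4]
0.8 [252.2  89.8] [252.4 108.3]
0.81 [253.5  89.6] [253.7 108.2]
t 11.9 tcp [589.  120.8 239.3] F [-5.   2.6 -7.1] w 11.2 lid 0.794 radius 154.4 (150.7)  y 0.1
tool tilt [-0.074  0.006 -0.997] spin err 0.0
0.894 [-0.089 -0.002  0.301]
0.994 [-0.213 -0.002  0.575]
0.79 [ 0.069 -0.001  0.03 ]
```

View pics/side11c.png

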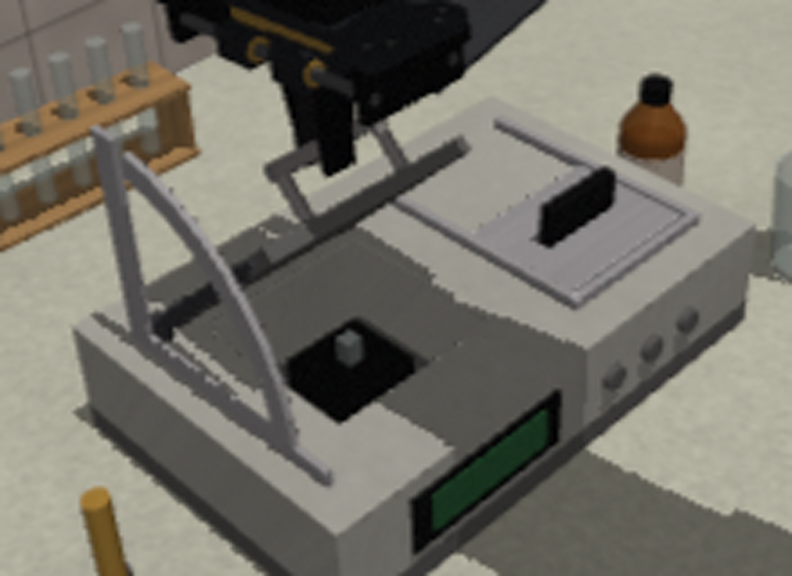

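In the side view the lid and pointer line up and the cover is against its front stop. The lid is about 0.785–0.79 rad against about 0.79 for the pointer. Handing in while holding.

```bash
python3 -c "
from h import *
lidang()
print(r.finish_job())"
```

```text
t 11.9 tcp [589.  120.8 239.3] F [-5.   2.6 -7.1] w 11.2 lid 0.794 radius 154.4 (150.7)  y 0.1
tool tilt [-0.074  0.006 -0.997] spin err 0.0
0.894 [-0.089 -0.002  0.301]
0.994 [-0.213 -0.002  0.575]
0.79 [ 0.069 -0.001  0.03 ]
the job is handed in; nothing more can be done
None
```

I slid the lamp-well cover fully shut, then lifted the sample chamber's lid by its bar and handed the job in at 11.9 s, with the fingers still holding the lid in line with the pointer.

- **Cover:** I pushed it by the rib until it met the front stop, where the force rose to about 22 N. The later top and side pictures still show it shut.
- **Lid against pointer:** The last wrist picture gives the pointer at about 0.79 rad and the lid at about 0.78. The arm's own position gives the lid at 0.794. In the side picture the two look in line.
- **Small disagreements:**
  - The bar's radius worked out from the arm grew to 154.4 mm, against the true 150.7 mm. That may be from a slightly wrong hinge position and the tool leaning about 4°.
  - Moving the assumed hinge by 1–2 mm changes both angles by about 0.02 rad, but their difference stays within about 0.01 to 0.015 rad.
- **Surroundings:** The measured pointer angle stayed the same before and after the lift. The burner, beaker and bottle showed no shift in the pictures where they were in view, though I did not re-measure them.

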